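# Shut the island's water stopcock under its sliding cover

## Task

The kitchen island's water has to be turned off: slide the loose metal cover of the stopcock box back along its guides, away from the robot and all the way onto the closed half of the box, without lifting it off. Then push the handle that ends in a round disc clockwise until it is fully shut, lying crosswise to its pipe. Leave the plain straight handle and the things standing around the box as they are.

Things in the scene. Friction and masses are not known exactly. Their poses are not given: they have to be found in the camera images.
- box: Grey fixed stopcock box, 320 (x) x 310 (y) x 58 mm high. Origin: centre of underside; x to its far end, y left, z up. Near half open on top: opening x -150 to -10, y -135 to 135 mm, inner floor 6 mm high. From x = -10 to the far end: closed deck at 58 mm. Guide ribs at y = +-147 to +-155 mm and a stop at x = 150 to 160 mm rise to 69 mm.
- cover: Loose aluminium plate 155 x 286 x 4 mm, about 0.55 kg, flat on the box's top (58 mm) between the ribs, 4 mm play. Origin: centre of underside, axes as the box's. Starts at box x -77 to -57 mm; at the far stop +72 mm, opening clear. Push bar across it: 8 mm thick (x), 120 mm long (y), centred at cover x -45 mm, top 28 mm above the underside. A few newtons on the bar's near face slide it.
- disc_handle (a joint): Angle of the valve handle that ends in a round disc: 0 open (points to box -x, along its pipe), 1.571 shut (points to box +y, crosswise; end stop). Turns clockwise seen from above, about the vertical through point disc_pivot; starts at 0 to 0.2 and stays where it is left (friction 0.1 N m, 2 to 3 N at the handle).
- disc_pivot (a point): On the disc handle's turning axis, at mid-height of its bar (42 mm above the island). Steel bar 12 mm wide, 36 to 48 mm above the island; hub 24 mm diameter, top at 50 mm. In the box at x -40 mm and y either -60 or +48 mm (plain handle at the other). The copper pipe and brass valve below reach 31 mm above the island.
- disc_tip (a point): Centre of the round disc (26 mm diameter, 12 mm thick, as high as the bar) at the end of the disc handle, 60 mm from the pivot, so that the handle reaches 73 mm.
- plain_handle (a joint): Angle of the other valve's handle, a plain straight bar with no disc; same sense as the disc handle, starts at 0 to 0.2. To be left alone.
- plain_tip (a point): Point on the plain handle 60 mm from its pivot, at mid-height of the bar; the bar is 12 mm wide and reaches 73 mm from the pivot, otherwise like the disc handle.
- jam_jar: Loose clear glass jam jar with steel twist cap, 68 mm diameter, 100 mm high, beside the box on its left. Origin: centre of the underside.
- butter_crock: Loose white ceramic butter crock with lid, 106 mm diameter, 94 mm high, beside the box on its left, farther off. Origin: centre of the underside.
- toast_rack: Loose slatted wooden toast rack, 160 x 90 x 97 mm high, beside the box on its right. Origin: centre of the underside. (A fixed toaster, 180 mm high, stands well beyond it, far to the right.)

How it is judged (in metres and radians):
On the way, in this order (a step that is already met when the one before it is completed fails the run):
1. the cover is slid back clear of the opening while the disc handle is still open (x of cover in the frame of box above 0.052 m and height (world z) of cover between 0.054 and 0.066 m and angle between cover's own z axis and vertical below 0.05 rad and value of joint disc_handle below 0.5 rad), for 0.2 s.
2. the disc handle is pushed shut (value of joint disc_handle above 1.45 rad), for 0.2 s.
At the end, for the whole second after the job is handed in: The cover lies flat on the box's top, its origin beyond box x = +52 mm (20 mm short of the stop at most), at rest; the disc handle is at 1.45 rad or more (shut is 1.571); the plain handle is still open (moved less than 12 mm at its tip) (x of cover in the frame of box above 0.052 m and height (world z) of cover between 0.054 and 0.066 m and angle between cover's own z axis and vertical below 0.05 rad and linear speed of cover below 0.01 m/s and value of joint disc_handle above 1.45 rad and value of joint plain_handle below 0.4 rad); the robot touches nothing.
It fails at once if the cover is lifted (12 mm) or tipped off its guides (height (world z) of cover above 0.07 m or angle between cover's own z axis and vertical above 0.2 rad).
It fails at once if the plain handle is moved (12 mm at its tip) (distance of plain_tip from where it was at the start of the episode above 0.012 m).
It fails at once if the jam jar is moved (15 mm) or tipped (distance of jam_jar from where it was at the start of the episode above 0.015 m or angle between jam_jar's own z axis and vertical above 0.2 rad).
It fails at once if the butter crock is moved (15 mm) or tipped (distance of butter_crock from where it was at the start of the episode above 0.015 m or angle between butter_crock's own z axis and vertical above 0.2 rad).
It fails at once if the toast rack is moved (15 mm) or tipped (distance of toast_rack from where it was at the start of the episode above 0.015 m or angle between toast_rack's own z axis and vertical above 0.2 rad).
It also fails if it takes over 45 s, if anything falls off the work surface, if the arm or the gripper's body presses on something with over 40 N, if the wrist force passes 120 N, or if a joint passes its speed limit or range.

## Robot

A 7-joint arm with a two-finger parallel gripper is mounted at the origin on the work surface. World frame = base frame: x ahead of the robot, y to its left, z up, the work surface at z = 0. Lengths are in m, angles in degrees, forces in N, time in s.
With the tool pointing down it reaches from about 0.425 to 0.875 m from the base axis. Payload 9.9 kg.
Tool frame: the origin (TCP) lies at the very end of the fingers, on their centre line; the grasp point (between the pads) lies behind it (arm.tcp_to_grasp is the z of the grasp point in the tool frame, in m); z points along the fingers, y is the direction in which the jaws open and shut (so a half turn about z gives the same grasp; the last joint's range is limited). The gripper opens to 85 mm and grips with 20 to 120 N. Pads are 22 mm wide; open, the fingers measure 114 mm over their backs; the gripper's body (76 mm by 85 mm) begins 54 mm behind the grasp point. The pads swing forward as they close: fully open they stand 13 mm farther back than shut.
Start: joints at [-80.26, 32.985, 1.427, 82.34, -0.859, 64.687, -3.237], TCP at [0.169, 0.653, 0.231] pointing down, gripper open.
Joint ranges: [-157.87, 157.87], [-19.46, 123.44], [-87.15, 90], [11.01, 140.99], [-62.26, 242.26], [9.8, 113.94], [-161.44, 161.44]. Speed limits (degrees/s): [127.2, 127.2, 172.46, 172.46, 180, 180, 180].

## Interface

Orientations are given as a 3x3 rotation matrix whose columns are the frame's x, y, z axes.
In Python, from rig import monitor, vision, ticket, arm gives the robot as it stands. The module is installed in compiled form; this text tells all that it offers.
- The arm moves only by the tool arm_command, never from a script. Its argument "steps" is a list that holds one entry, the list of rows, each a list of 5 numbers: the shift along the tool's x, y, z in m, then the turn about the tool's z in degrees, then the finger opening in m, from 0 to 0.0854. In form: [[[x, y, z, yaw, claw], ...]]. A call has 1 to 12 rows; each row is the pose to reach, as a shift and turn from the pose measured when the call began, along the tool's axes at that moment; what a row does not reach only later rows make up. A row lasts 1/8 s, in which the tool goes at most 62.5 mm and 10.7 degrees, less where a joint would pass 70% of its speed; a pose out of reach is approached as far as the arm can. A call with a gripper value outside its range is refused whole. The fingers move at their own pace and stop on an object; the grip force is fixed at half the most. Time passes only in rows, so rows that repeat a pose let the fingers close. It gives the time, the measured TCP pose, the force and the opening at its end, in the units of the state.
- monitor.get_obs(): the state, without advancing time (a new reading comes with each control period).
- vision.grab_frame(name): name is "side" or "top" or "wrist"; returns a dict with "frame" (400x640x3 uint8, red, green, blue), "K" (3x3 intrinsics, pixels), "R" (3x3) and "t" (3): a world point X has camera coordinates R X + t. Camera axes: x right, y down, z forward; pixel columns grow to the right and rows downward; lengths in m; the calibration is good to about 2 mm. A picture is of the moment at which its call begins. There is no depth.
- ticket.hand_in(): hands the job in, once; it reports no verdict.
The state is a dict: "clock": time; "joint_pos": joint angles; "qd": joint speeds; "joint_efforts": joint torques, N m; "ee_pos": TCP position; "tcp_rot": TCP orientation; "force": force on the tool from outside, world axes, zero at the start; "torque": the same for the moment, N m; "gripper_width": opening from 0.0 (shut) to 1.0 (fully open).
Only numpy, scipy, OpenCV 4.12 (cv2) and the standard library are available. Lean on these libraries where they do the work, as an engineer would, in place of code of your own. Each camera call takes 0.05 s, during which the arm holds its last target. There are 200 camera calls.

## Working session

There is one attempt and no reset: what is moved stays moved. The work goes in short steps, Python scripts to look and compute and a tool call to move; the robot and the scene stay as the last step left them, time stands still between calls to the robot, and variables do not carry over. Pictures are saved under pics/ and viewed, about 8 in all and at most 12, crops included, and the job is handed in when it is done.

Besides the shell and the picture viewer there is one more tool, called after ">>>" by a JSON object that holds its "api" and its "payload". arm_command: Moves the arm, as the interface text tells. Its arguments: {"type":"object","properties":{"steps":{"type":"array"}},"required":["steps"]}

```bash
mkdir -p pics; cat > h.py <<'E'
from rig import monitor, vision, ticket, arm
import numpy as np, cv2, pickle
def grab(n,fn=None):
    f=vision.grab_frame(n)
    if fn: cv2.imwrite('pics/'+fn,np.array(f['frame'])[:,:,::-1])
    return f
def ray(f,u,v,z):
    R=np.array(f['R']);t=np.array(f['t']);K=np.array(f['K'])
    c=-R.T@t; d=R.T@np.linalg.solve(K,[u,v,1]); return c+d*(z-c[2])/d[2]
def proj(f,X):
    p=np.array(f['K'])@(np.array(f['R'])@np.array(X)+np.array(f['t'])); return p[:2]/p[2]
E
python3 - <<'E'
from h import *
for n in('top','side'):
    f=grab(n,n+'1.png'); pickle.dump(f,open(n+'1.pkl','wb')); print(n,-np.array(f['R']).T@f['t'])
o=monitor.get_obs();print(o['ee_pos'],o['tcp_rot'],o['clock'],arm.tcp_to_grasp)
E
```

```text
top [0.50269544 0.02734309 1.12597155]
side [ 0.2018465  -0.58773617  0.53188904]
[0.16934888 0.6529834  0.23052932] [[-9.67975301e-01  2.51045271e-01 -2.98332450e-04]
 [ 2.51045434e-01  9.67974173e-01 -1.48006967e-03]
 [-8.27863837e-05 -1.50756588e-03 -9.99998860e-01]] 0.1 -0.0187
```

View pics/top1.png

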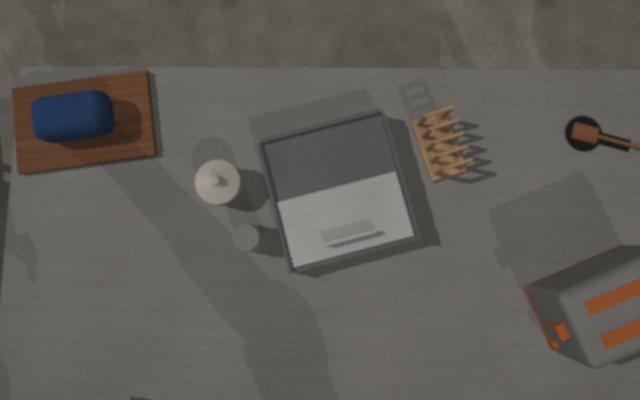

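View pics/side1.png

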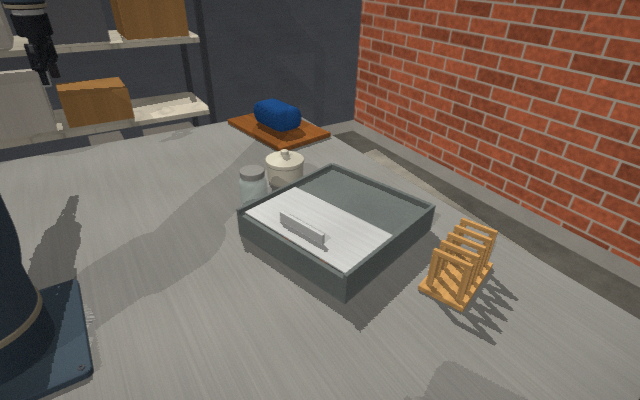

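Top view: box with corners about (262,140), (383,113), (415,238), (292,271); the white cover on the lower half with its push bar near (350,233); jar (247,237), crock (217,182), rack (443,145). The side view agrees.

```bash
python3 - <<'E'
from h import *
f=pickle.load(open('top1.pkl','rb'))
im=np.array(f['frame']); g=im.max(2)
print(im[200,300],im[150,300],im[300,250],im[250,350])
roi=np.zeros_like(g);roi[100:285,255:425]=1
m=((g>135)*roi).astype(np.uint8)
c=max(cv2.findContours(m,0,1)[0],key=cv2.contourArea)
q=cv2.boxPoints(cv2.minAreaRect(c)); print('cover px',q)
W=np.array([ray(f,*p,0.062) for p in q]); print(W.round(4), W.mean(0))
for i in range(4): d=W[(i+1)%4]-W[i]; print(np.linalg.norm(d[:2]),np.degrees(np.arctan2(d[1],d[0])))
print('box')
for p in [(261.5,140),(383,112.5),(415.5,238),(292,271)]: print(ray(f,*p,0.062).round(4))
print('bar'); 
for p in [(321,236),(374,221),(326,245),(381,234)]: print(p,ray(f,*p,0.086).round(4))
for n,p,z in (('jar',(247,237),.1),('crock',(217,180),.1),('rack',(443,145),.05)):print(n,ray(f,*p,z).round(3))
cv2.imwrite('pics/crop1.png',cv2.resize(im[100:285,225:425,::-1],None,fx=4,fy=4,interpolation=cv2.INTER_CUBIC)[:600])
cv2.imwrite('pics/crop1.png',cv2.resize(im[95:285,230:480,::-1],None,fx=3.1,fy=3.1,interpolation=cv2.INTER_CUBIC))
E
```

```text
[145 145 142] [84 85 82] [93 92 86] [140 140 136]
cover px [[277.20978 202.55202]
 [395.1679  170.93437]
 [412.12915 234.21281]
 [294.17102 265.83044]]
[[ 0.5957  0.1305  0.062 ]
 [ 0.6719 -0.1431  0.062 ]
 [ 0.5255 -0.1805  0.062 ]
 [ 0.4514  0.089   0.062 ]] [ 0.56111954 -0.02601355  0.062     ]
0.28394433614860054 -74.42974294023585
0.15118520343157768 -165.67365869050622
0.279499294590401 105.36898248556172
0.15017223950278027 16.01464490974518
box
[0.743  0.1702 0.062 ]
[ 0.8115 -0.1157  0.062 ]
[ 0.5169 -0.1881  0.062 ]
[0.4397 0.0938 0.062 ]
bar
(321, 236) [0.5192 0.0284 0.086 ]
(374, 221) [ 0.5538 -0.0905  0.086 ]
(326, 245) [0.4992 0.0171 0.086 ]
(381, 234) [ 0.5248 -0.1061  0.086 ]
jar [0.515 0.192 0.1  ]
crock [0.642 0.263 0.1  ]
rack [ 0.737 -0.259  0.05 ]
```

View pics/crop1.png

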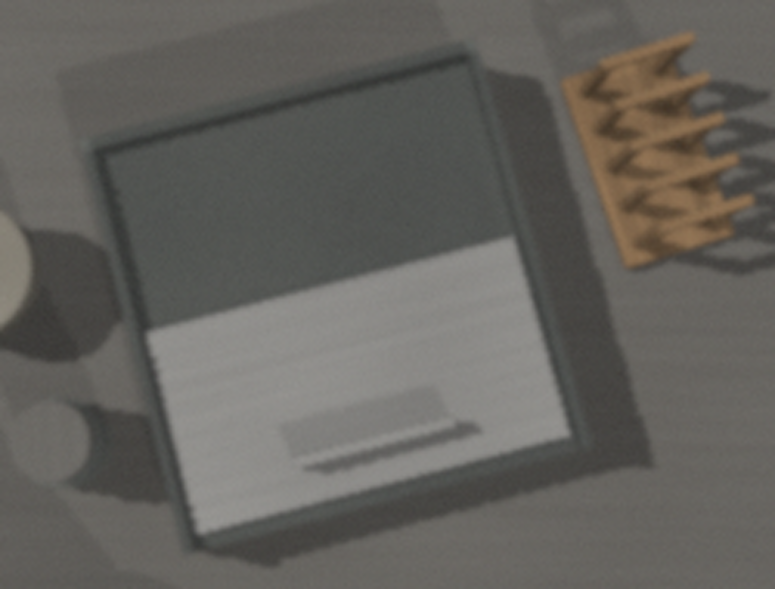

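Box yaw ≈15.2°, centre ≈(0.628, -0.010), cover at box x ≈ -0.07. I'll push the bar with closed fingers, tool x along the box's x.

```bash
cat >> h.py <<'E'
B=np.array([.628,-.010]);A=np.radians(15.2)
bx=np.array([np.cos(A),np.sin(A)]);by=np.array([-bx[1],bx[0]])
def b2w(x,y,z): return np.r_[B+bx*x+by*y,z]
def w2b(p): d=np.array(p)[:2]-B; return d@bx,d@by,p[2]
def tgt(p):
    o=monitor.get_obs();R=np.array(o['tcp_rot']); return (R.T@(np.array(p)-o['ee_pos'])).round(3)
def state():
    o=monitor.get_obs();R=np.array(o['tcp_rot']);print('t',o['clock'],'box',np.round(w2b(o['ee_pos']),4),'toolx ang',np.degrees(np.arctan2(R[1,0],R[0,0])).round(1),'F',np.round(o['force'],1))
E
python3 - <<'E'
from h import *
state();print(tgt([.43,.35,.231]),tgt([.465,-.053,.2]),w2b([.465,-.053,.2]))
E
```

```text
t 0.1 box [-0.2688  0.76    0.2305] toolx ang 165.5 F [-0.   0.8  0.4]
[-0.328 -0.228 -0.   ] [-0.463 -0.609  0.031] (np.float64(-0.16857182328054393), np.float64(0.0012411268561515545), 0.2)
```

>>> {"api": "arm_command", "payload": {"steps": [[[-0.041, -0.028, 0, 9, 0], [-0.082, -0.057, 0, 18, 0], [-0.123, -0.085, 0, 27, 0], [-0.164, -0.114, 0, 36, 0], [-0.205, -0.142, 0, 45, 0], [-0.246, -0.171, 0, 54, 0], [-0.287, -0.2, 0, 63, 0], [-0.328, -0.228, 0, 72, 0], [-0.345, -0.276, 0.004, 82, 0], [-0.362, -0.323, 0.008, 92, 0], [-0.379, -0.37, 0.012, 101, 0], [-0.395, -0.418, 0.016, 110, 0]]]}}

```text
clock: 1.6
ee_pos: [0.4466, 0.1476, 0.215]
tcp_rot: [[0.571, 0.821, -0.0], [0.821, -0.571, -0.001], [-0.001, 0.001, -1.0]]
force: [1.2, -1.0, -0.2]
gripper_width: -0.0
```

```bash
python3 - <<'E'
from h import *
state();print(tgt(b2w(-.165,0,.15)),tgt(b2w(-.165,0,.072)))
E
```

```text
t 1.6 box [-0.1337  0.1997  0.215 ] toolx ang 55.2 F [ 1.2 -1.  -0.2]
[-0.152  0.133  0.065] [-0.152  0.133  0.143]
```

>>> {"api": "arm_command", "payload": {"steps": [[[-0.038, 0.033, 0.0, 10, 0], [-0.076, 0.066, 0.01, 20, 0], [-0.114, 0.1, 0.03, 30, 0], [-0.152, 0.133, 0.05, 40, 0], [-0.152, 0.133, 0.065, 40, 0], [-0.152, 0.133, 0.065, 40, 0]]]}}

```text
clock: 2.35
ee_pos: [0.4682, -0.0526, 0.1493]
tcp_rot: [[0.965, 0.263, -0.003], [0.263, -0.965, -0.001], [-0.003, 0.0, -1.0]]
force: [-0.2, 0.6, -0.9]
gripper_width: 0.002
```

```bash
python3 - <<'E'
from h import *
state();f=grab('side','side2.png');pickle.dump(f,open('side2.pkl','wb'))
im=np.array(f['frame'])[100:300,150:450,::-1]
cv2.imwrite('pics/side2c.png',cv2.resize(im,None,fx=2.6,fy=2.6))
print(tgt(b2w(-.165,0,.072)))
E
```

```text
t 2.35 box [-0.1654  0.0008  0.1493] toolx ang 15.2 F [-0.2  0.6 -0.9]
[0.    0.001 0.078]
```

View pics/side2c.png

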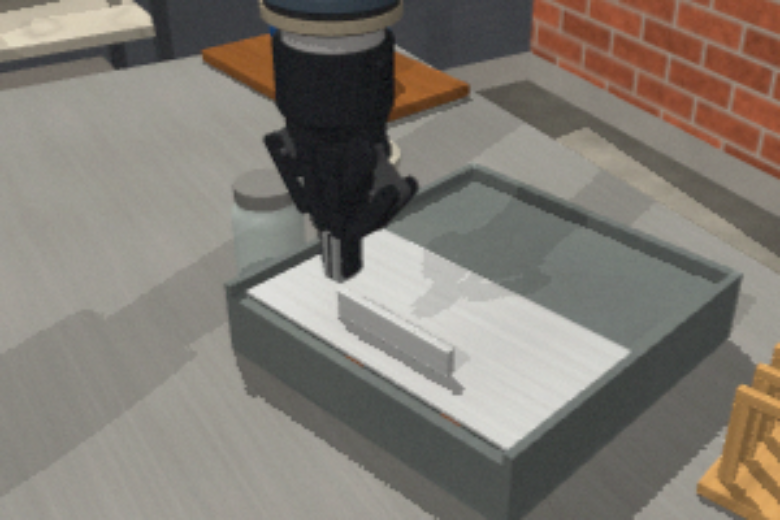

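Fingers hang at crop (340,270), near side of the bar, which spans (340,300)–(455,360). Descend and begin pushing.

>>> {"api": "arm_command", "payload": {"steps": [[[0, 0, 0.03, 0, 0], [0, 0, 0.06, 0, 0], [0, 0, 0.077, 0, 0], [0, 0, 0.077, 0, 0], [0.02, 0, 0.077, 0, 0], [0.032, 0, 0.077, 0, 0], [0.044, 0, 0.077, 0, 0], [0.056, 0, 0.077, 0, 0], [0.068, 0, 0.077, 0, 0], [0.08, 0, 0.077, 0, 0]]]}}

```text
clock: 3.65
ee_pos: [0.5445, -0.0313, 0.0732]
tcp_rot: [[0.965, 0.264, -0.004], [0.264, -0.965, -0.001], [-0.004, -0.0, -1.0]]
force: [-6.2, -1.4, 4.4]
gripper_width: 0.003
```

```bash
python3 - <<'E'
from h import *
state();print(tgt(b2w(0,0,.072)))
E
```

```text
t 3.65 box [-0.0862  0.0014  0.0732] toolx ang 15.3 F [-6.2 -1.4  4.4]
[0.086 0.001 0.001]
```

>>> {"api": "arm_command", "payload": {"steps": [[[0.012, 0, 0, 0, 0], [0.024, 0, 0, 0, 0], [0.036, 0, 0, 0, 0], [0.048, 0, 0, 0, 0], [0.06, 0, 0, 0, 0], [0.07, 0, 0, 0, 0], [0.078, 0, 0, 0, 0], [0.084, 0, 0, 0, 0], [0.09, 0, 0, 0, 0], [0.09, 0, 0, 0, 0]]]}}

```text
clock: 4.9
ee_pos: [0.6318, -0.0074, 0.073]
tcp_rot: [[0.965, 0.264, -0.004], [0.264, -0.965, -0.001], [-0.004, 0.0, -1.0]]
force: [-1.7, -0.5, 0.2]
gripper_width: -0.005
```

>>> {"api": "arm_command", "payload": {"steps": [[[0.003, 0, 0, 0, 0], [0.006, 0, 0, 0, 0], [0.006, 0, 0, 0, 0]]]}}

```text
clock: 5.28
ee_pos: [0.6377, -0.0057, 0.0729]
tcp_rot: [[0.964, 0.264, -0.004], [0.264, -0.964, -0.001], [-0.004, -0.0, -1.0]]
force: [-3.0, -0.2, 2.0]
gripper_width: -0.0
```

>>> {"api": "arm_command", "payload": {"steps": [[[-0.015, 0, 0, 0, 0], [-0.03, 0, -0.03, 0, 0], [-0.05, 0, -0.08, 0, 0], [-0.08, 0, -0.13, 0, 0], [-0.12, 0, -0.17, 0, 0], [-0.15, 0, -0.19, 0, 0], [-0.15, 0, -0.19, 0, 0]]]}}

```text
clock: 6.15
ee_pos: [0.4938, -0.0457, 0.2655]
tcp_rot: [[0.965, 0.263, 0.001], [0.263, -0.965, 0.001], [0.001, -0.001, -1.0]]
force: [1.1, -0.4, -0.8]
gripper_width: 0.001
```

```bash
python3 - <<'E'
from h import *
state()
ims=[]
for n in('top','side','wrist'):
    f=grab(n,n+'3.png'); pickle.dump(f,open(n+'3.pkl','wb')); ims.append(np.array(f['frame'])[:,:,::-1])
a=cv2.resize(ims[0][80:300,230:450],(400,400)); b=cv2.resize(ims[1][120:320,200:400],(400,400))
w=cv2.resize(ims[2],(320,200))
c=np.zeros((600,800,3),np.uint8); c[:400,:400]=a;c[:400,400:]=b;c[400:,:320]=w
cv2.imwrite('pics/m3.png',c)
E
```

```text
t 6.15 box [-0.1389  0.0007  0.2655] toolx ang 15.2 F [ 1.1 -0.4 -0.8]
```

View pics/m3.png

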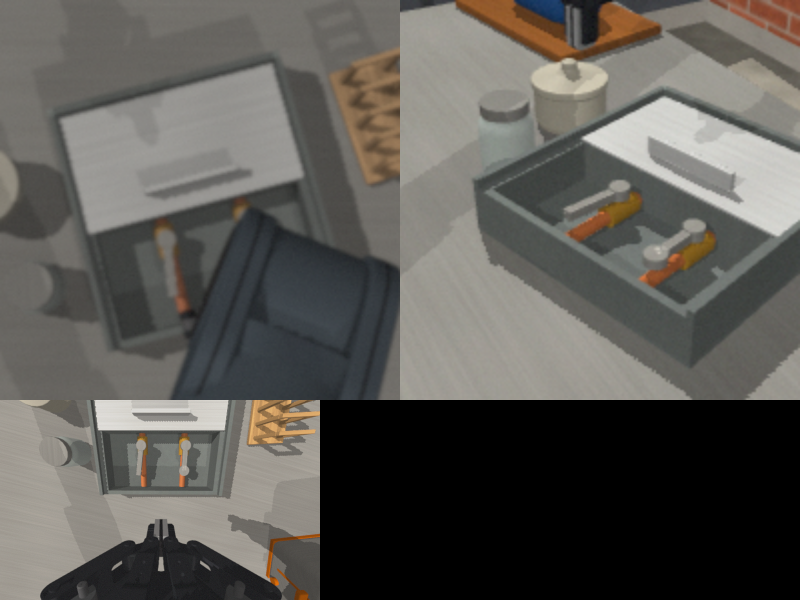

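The cover is against the far stop and the opening is clear. The disc handle is the right one (wrist-view hub ≈(369,88), disc ≈(368,141)); the plain handle is on the left.

```bash
python3 - <<'E'
from h import *
f=pickle.load(open('wrist3.pkl','rb'));im=np.array(f['frame'])
for p,z in(((369,88),.05),((368,141),.048),((283,88),.05),((278,148),.048)):print(p,np.round(w2b(ray(f,*p,z)),4))
c=im[0:200,180:480,::-1].copy()
for x,y,z in((-.04,-.06,.05),(-.04,.048,.05),(-.15,-.135,.058),(-.15,.135,.058),(.0,-.147,.069)):
    u,v=proj(f,b2w(x,y,z));cv2.drawMarker(c,(int(u-180),int(v)),(0,255,0),0,5)
cv2.imwrite('pics/w3.png',cv2.resize(c,None,fx=2.6,fy=2.6,interpolation=cv2.INTER_NEAREST))
E
```

```text
(369, 88) [-0.035 -0.054  0.05 ]
(368, 141) [-0.0977 -0.0565  0.048 ]
(283, 88) [-0.0352  0.0489  0.05  ]
(278, 148) [-0.1068  0.0585  0.048 ]
```

View pics/w3.png

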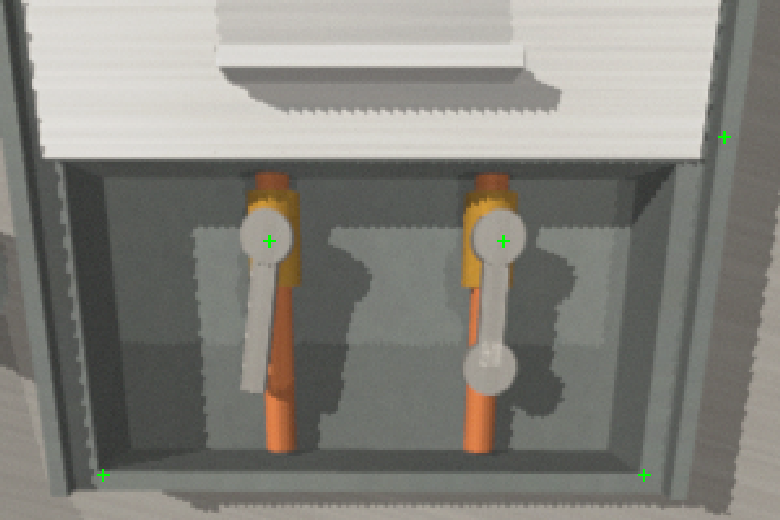

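My frame agrees with the view to about 3 mm: pivot ≈(-0.039,-0.0585), disc ≈(-0.099,-0.056). I'll lower the fingers right of the handle and sweep them in an arc.

```bash
python3 - <<'E'
from h import *
state(); print(np.round(monitor.get_obs()['joint_pos'],0))
print('above',tgt(b2w(-.079,-.102,.15)),tgt(b2w(-.079,-.102,.037)))
P=np.array([-.039,-.0585]); S=np.array([-.079,-.102])
for d in (5,15,25,35,45,55,65,75,82,88,92):
    t=np.radians(d); u=np.array([-np.cos(t),np.sin(t)]); n=-np.array([np.sin(t),np.cos(t)])
    r=.04 if d<60 else .036
    c=P+r*u+n*(.006+.011*abs(n[0])+.0145*abs(n[1])); q=c-S
    print(d,'toolxy from start',q[0].round(3),(-q[1]).round(3))
E
```

```text
t 6.3 box [-0.1374  0.0019  0.2633] toolx ang 15.4 F [ 0.7 -0.3 -0.6]
[-35.  22.  49. 107. -19.  60. -53.]
above [0.058 0.104 0.113] [0.059 0.104 0.226]
5 toolxy from start -0.002 -0.026
15 toolxy from start -0.005 -0.032
25 toolxy from start -0.006 -0.039
35 toolxy from start -0.007 -0.047
45 toolxy from start -0.005 -0.055
55 toolxy from start -0.002 -0.063
65 toolxy from start 0.005 -0.067
75 toolxy from start 0.011 -0.073
82 toolxy from start 0.016 -0.077
88 toolxy from start 0.021 -0.079
92 toolxy from start 0.024 -0.08
```

>>> {"api": "arm_command", "payload": {"steps": [[[0.03, 0.05, 0.02, 0, 0], [0.058, 0.104, 0.06, 0, 0], [0.058, 0.104, 0.11, 0, 0], [0.058, 0.104, 0.14, 0, 0], [0.058, 0.104, 0.17, 0, 0], [0.058, 0.104, 0.17, 0, 0]]]}}

```text
clock: 7.05
ee_pos: [0.5768, -0.1286, 0.0899]
tcp_rot: [[0.964, 0.266, -0.008], [0.266, -0.964, -0.0], [-0.008, -0.002, -1.0]]
force: [-0.7, 0.1, 0.5]
gripper_width: -0.0
```

```bash
python3 - <<'E'
from h import *
state();print(tgt(b2w(-.079,-.102,.037)))
f=grab('side');im=np.array(f['frame'])[140:320,230:430,::-1]
g=np.array(grab('wrist')['frame'])[:,:,::-1]
c=np.zeros((560,800,3),np.uint8);c[:360,:400]=cv2.resize(im,(400,360));c[:250,400:]=cv2.resize(g,(400,250));cv2.imwrite('pics/s4.png',c)
E
```

```text
t 7.05 box [-0.0805 -0.1011  0.0899] toolx ang 15.4 F [-0.7  0.1  0.5]
[0.002 0.001 0.053]
```

View pics/s4.png

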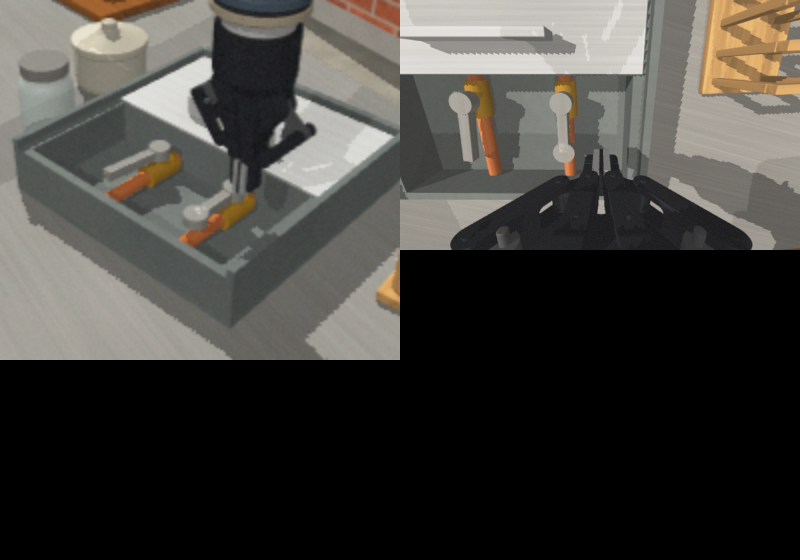

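Fingers (crop 245,180) hang right of the disc handle with free floor beneath. Descend and check the force.

>>> {"api": "arm_command", "payload": {"steps": [[[0.002, 0.001, 0.02, 0, 0], [0.002, 0.001, 0.04, 0, 0], [0.002, 0.001, 0.053, 0, 0], [0.002, 0.001, 0.053, 0, 0]]]}}

```text
clock: 7.65
ee_pos: [0.58, -0.1298, 0.0392]
tcp_rot: [[0.964, 0.266, -0.005], [0.266, -0.964, -0.001], [-0.005, -0.0, -1.0]]
force: [0.3, -0.2, 1.3]
gripper_width: -0.003
```

```bash
python3 - <<'E'
from h import *
state()
E
```

```text
t 7.65 box [-0.0777 -0.103   0.0392] toolx ang 15.4 F [ 0.3 -0.2  1.3]
```

>>> {"api": "arm_command", "payload": {"steps": [[[-0.001, -0.01, 0.002, 0, 0], [-0.003, -0.02, 0.002, 0, 0], [-0.005, -0.028, 0.002, 0, 0], [-0.006, -0.034, 0.002, 0, 0], [-0.007, -0.041, 0.002, 0, 0], [-0.008, -0.049, 0.002, 0, 0], [-0.006, -0.057, 0.002, 0, 0], [-0.003, -0.064, 0.002, 0, 0], [0.002, -0.068, 0.002, 0, 0], [0.006, -0.071, 0.002, 0, 0], [0.01, -0.074, 0.002, 0, 0]]]}}

```text
clock: 9.02
ee_pos: [0.5693, -0.0554, 0.0369]
tcp_rot: [[0.964, 0.265, -0.006], [0.265, -0.964, -0.001], [-0.006, -0.001, -1.0]]
force: [-1.7, -2.3, 2.8]
gripper_width: -0.001
```

```bash
python3 - <<'E'
from h import *
state();P=np.array([-.039,-.0585])
im=np.array(grab('side')['frame'])[140:320,230:430,::-1]
cv2.imwrite('pics/s5.png',cv2.resize(im,None,fx=3,fy=3))
for d in (85,92):print(tgt(b2w(P[0]-.017+(.001 if d>90 else -.002),P[1]+.036,.037)))
E
```

```text
t 9.025 box [-0.0685 -0.0284  0.0369] toolx ang 15.4 F [-1.7 -2.3  2.8]
[ 0.01  -0.005 -0.   ]
[ 0.013 -0.005 -0.   ]
```

View pics/s5.png

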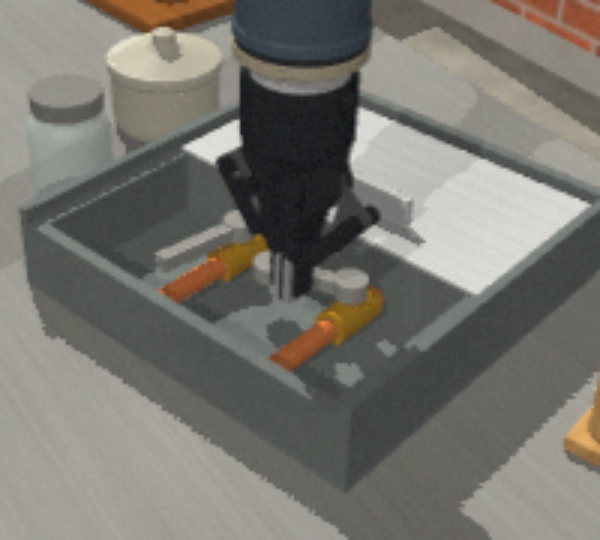

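Handle is about three quarters shut, the plain handle untouched. Finish the push into the end stop.

>>> {"api": "arm_command", "payload": {"steps": [[[0.004, -0.003, 0, 0, 0], [0.008, -0.005, 0, 0, 0], [0.011, -0.005, 0, 0, 0], [0.014, -0.005, 0, 0, 0], [0.014, -0.005, 0, 0, 0]]]}}

```text
clock: 9.7
ee_pos: [0.5808, -0.0455, 0.0364]
tcp_rot: [[0.964, 0.266, -0.009], [0.266, -0.964, 0.001], [-0.008, -0.003, -1.0]]
force: [-5.5, -0.0, 3.0]
gripper_width: 0.0
```

>>> {"api": "arm_command", "payload": {"steps": [[[0.002, 0, 0, 0, 0], [0.002, 0, 0, 0, 0]]]}}

```text
clock: 9.95
ee_pos: [0.5808, -0.0454, 0.0364]
tcp_rot: [[0.964, 0.265, -0.012], [0.265, -0.964, 0.001], [-0.011, -0.005, -1.0]]
force: [-8.8, -2.0, 6.1]
gripper_width: -0.0
```

>>> {"api": "arm_command", "payload": {"steps": [[[0.004, 0, 0, 0, 0], [0.004, 0, 0, 0, 0]]]}}

```text
clock: 10.2
ee_pos: [0.5809, -0.0453, 0.0362]
tcp_rot: [[0.964, 0.264, -0.019], [0.264, -0.965, 0.002], [-0.017, -0.007, -1.0]]
force: [-14.1, -2.5, 11.7]
gripper_width: 0.001
```

>>> {"api": "arm_command", "payload": {"steps": [[[-0.015, 0, 0, 0, 0], [-0.03, 0, 0, 0, 0], [-0.03, 0, -0.03, 0, 0], [-0.03, 0, -0.08, 0, 0], [-0.05, 0, -0.13, 0, 0], [-0.08, 0, -0.18, 0, 0], [-0.1, 0, -0.22, 0, 0], [-0.1, 0, -0.22, 0, 0], [-0.1, 0, -0.22, 0, 0]]]}}

```text
clock: 11.32
ee_pos: [0.4888, -0.0714, 0.2576]
tcp_rot: [[0.964, 0.265, -0.018], [0.265, -0.964, 0.003], [-0.016, -0.007, -1.0]]
force: [0.4, 1.0, 0.6]
gripper_width: 0.002
```

```bash
python3 - <<'E'
from h import *
state()
f=grab('wrist','wrist6.png');pickle.dump(f,open('wrist6.pkl','wb'))
c=np.array(f['frame'])[:240,120:500,::-1]
cv2.imwrite('pics/w6.png',cv2.resize(c,None,fx=2,fy=2))
E
```

```text
t 11.325 box [-0.1504 -0.0228  0.2576] toolx ang 15.4 F [0.4 1.  0.6]
```

View pics/w6.png

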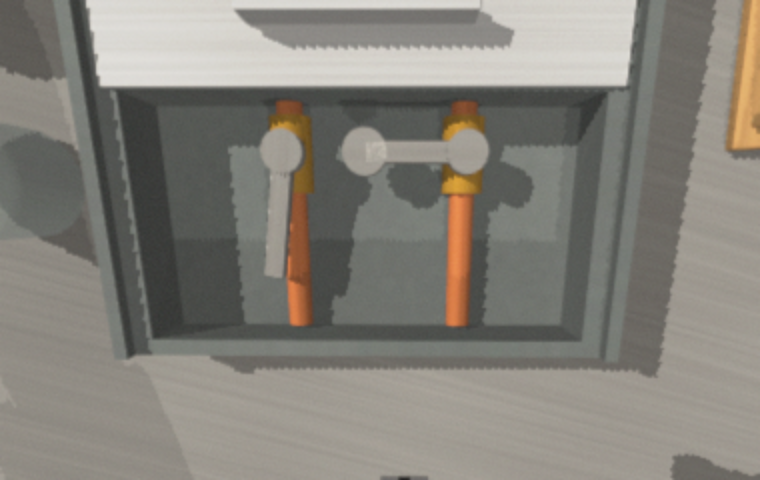

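Disc handle lies crosswise (hub (468,150), disc (364,151)), the plain handle is unchanged, and the cover's near edge sits at the opening's far rim. Handing in.

```bash
python3 -c "
from h import *
f=pickle.load(open('wrist6.pkl','rb'))
w=lambda u,v,z:np.array(w2b(ray(f,u/2+120,v/2,z)))
d=w(364,151,.048)-w(468,150,.05);print('handle deg',np.degrees(np.arctan2(d[1],-d[0])),'cover x',w(364,87,.062)[0]+.0775)
print(ticket.hand_in())"
```

```text
handle deg 89.60368751556071 cover x 0.06996052200610663
the job is handed in; nothing more can be done
None
```

The job is handed in at about 11 s of the 45 s allowed. I slid the cover back along its guides with closed fingers on the push bar. Then I swept the disc handle (the right-hand valve) clockwise into its end stop and withdrew the arm.

The last checks, from the wrist camera and force readings:

| Check | Result | Required |
|---|---|---|
| Disc handle angle | about 89.6° (1.56 rad) | at least 1.45 rad |
| Disc handle end stop | force rose to about 18 N with no further movement | – |
| Cover position in box x | about +70 mm, flat by eye | beyond +52 mm |
| Plain handle | looks unmoved by eye, not measured | moved less than 12 mm |
| Force on the arm | about 1 N, fingers about 0.26 m above the island | touching nothing |

The jar, crock and rack stood in place in the side views taken along the way. The final close-up did not show all of them, so I did not measure their final positions. No check failed; my box frame differed from the camera view by up to about 3 mm, which did not matter here.

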